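# Set the thumbscrew over a tube resistor: bottom it, then back off a quarter turn

## Task

Gently push the tube resistor along its rails in the clamp fixture until it sits fully home against the end stop, then turn the thumbscrew clockwise until its pad just bottoms firmly on the tube. From there back the screw off a quarter turn so that the ceramic can grow when it warms up. Only finger-tight: feel for the stop and do not crush the tube, and leave the other things on the bench alone.

Things in the scene. Friction and masses are not known exactly. Their poses are not given: they have to be found in the camera images.
- fixture: Clamp fixture fixed to the bench. Origin at bench level on the centre line of the resistor's bed; x runs along the bed to the end stop (away from the robot, yaw within 0.3 rad), z up. Aluminium plate 10 mm thick, x -103 to +75 mm, y +-45 mm. Two black rails on it (12 mm tall, x -40 to +40 mm, 28 mm apart inside) guide the resistor, which lies on the plate.
- bridge_top (a point): Middle of the top of the bridge that stands over the bed and carries the thumbscrew: fixture x = +18 mm, 66 mm above the bench. The bridge is 26 mm long (x) and 80 mm wide (y), its beam 12 mm thick; a brass bushing, 22 mm wide and 4 mm tall, and two 3 mm bolt heads (34 mm to either side) stand on it.
- end_stop (a point): Centre of the end stop's face that the resistor must meet: 60.5 mm from the fixture's origin along x, 22 mm above the bench; axes as the fixture's. The stop block is 44 mm wide and 30 mm tall above the plate.
- resistor: Loose grey ceramic tube resistor, 120 mm long, 25 mm wide, 24 mm tall, about 140 g. Origin at the middle of its underside, length along its own y. It lies on the plate (underside 10 mm above the bench) between the rails along the fixture's x, 12 to 28 mm short of the stop; home, its origin is 60 mm before the stop's face. Its near end sticks out past the rails, free to be pushed by shut fingers.
- thumbscrew: Vertical steel thumbscrew in the bridge. On top a cross bar to grip: 44 mm long (own x), 12 mm thick (own y), 20 mm tall. Origin at the bar's middle, on the screw's axis, about 99 mm above the bench at the start. A 20 mm wide collar reaches to 17 mm under the origin. Clockwise from above lowers it, 16 mm a turn (coarse quick thread). Drag about 0.02 N m; it stays where it is left.
- screw_end (a point): Lower end of the thumbscrew's steel shank, on its axis, 52 mm under the bar's middle. A 15 mm wide brass pad is set out 5 to 11 mm below it, differently each time, so where it bottoms on the tube must be felt: 0.08 to 0.5 turn below the start. After touch the torque rises by 0.0025 N m per N on the tube, some 0.4 N m a radian; over 80 N (0.2 N m above the drag) crushes the tube.
- multimeter: Bystander: hand-held multimeter lying at the back left.
- solder_spool: Bystander: spool of solder.
- screw_jar: Bystander: small jar with a lid.
- screwdriver: Bystander: screwdriver lying behind.
- fuse_box: Bystander: small flat carton, 52 x 28 x 16 mm, between the robot and the fixture.
- adaptor: Bystander: short coax adaptor.
- test_board: Bystander: small circuit board.
- caliper: Bystander: caliper.

How it is judged:
By the outcome, as a careful person would: the job done as asked, in the order asked, and still so for the second after the job is handed in, with the robot touching nothing.
It also fails if it takes over 72 s, if anything falls off the work surface, if the arm or the gripper's body presses on something with over 40 N, if the wrist force passes 120 N, or if a joint passes its speed limit or range.

## Robot

A 6-joint arm with a two-finger parallel gripper is mounted at the origin on a cart in front of the work surface, level with it; the furniture and walls round the work are solid. World frame = base frame: x ahead of the robot, y to its left, z up, the work surface at z = 0. Lengths are in m, angles in rad, forces in N, time in s.
With the tool pointing down it reaches from about 0.35 to 0.85 m from the base axis. Payload 8.1 kg.
Tool frame: the origin (TCP) lies at the very end of the fingers, on their centre line; the grasp point (between the pads) lies 19 mm behind it; z points along the fingers, y is the line along which they close (so a half turn about z gives the same grasp; the last joint's range is limited). The gripper opens to 93 mm and grips with 3 to 60 N. Pads are 15 mm wide; open, the fingers measure 128 mm over their backs; the gripper's body (75 mm by 188 mm) begins 65 mm behind the grasp point.
Start: joints at [1.109, 0.13, 1.488, -0, 1.523, -0.085], TCP at [0.221, 0.558, 0.219] pointing down, gripper open.
Joint ranges: [-2.96, 2.96], [-0.89, 2.26], [0.02, 2.5], [-1.34, 4.48], [0, 2.73], [-2.66, 2.66]. Speed limits (rad/s): [2.39, 2.39, 2.79, 3.14, 3.14, 3.14].

## Interface

Orientations are given as a rotation vector (axis times angle).
In Python, from plant import monitor, eyes, ticket gives the robot as it stands.
- The arm moves only by the tool arm_command, never from a script. Its argument "deltas" is a list that holds one entry, the list of rows, each a list of 6 numbers: the shift along the world's x, y, z in cm, then the turn, a rotation vector about the world's x, y, z in degrees. In form: [[[tx, ty, tz, rx, ry, rz], ...]]. A call has 1 to 12 rows; each row shifts and turns the commanded pose from where the row before left it; what a row does not reach is not made up. A row lasts 1/12 s, in which the tool goes at most 41.7 mm and 7.16 degrees, less where a joint would pass 70% of its speed; a pose out of reach is approached as far as the arm can. A call is refused whole if a number of a shift passes 4.17 or a number of a turn 7.16, either way. A call with a gripper value outside its range is refused whole. "gripper" is the opening, from -1 (shut) to 1 (fully open), set as the call begins (left out, the last holds). The fingers move at their own pace and stop on an object; "squeeze" is the grip in N (left out, the last holds). Time passes only in rows, so rows that do not move let the fingers close. It gives the time, the measured TCP pose, the force, the opening and the grip force at its end, in the units of the state.
- monitor.read_state(): the state, without advancing time (a new reading comes with each control period).
- eyes.read_camera(name): name is "scene" or "top"; returns the picture (384x512x3 uint8, blue, green, red); there is no depth.
- eyes.camera_model(name): a dict with "fx", "fy", "cx", "cy" (pixels), "rvec" (rotation vector, rad) and "tvec" (3), from world to camera coordinates, as OpenCV has them. Camera axes: x right, y down, z forward; pixel columns grow to the right and rows downward; lengths in m; the calibration is good to about 2 mm. A picture is of the moment at which its call begins. camera_model takes no time and is no camera call.
- ticket.close_job(): hands the job in; it is judged then, once.
The state is a dict: "t": time; "q": joint angles; "dq": joint speeds; "joint_torque": joint torques, N m; "tool_pos": TCP position; "orientation": TCP orientation; "force": force on the tool from outside, world axes, zero at the start; "wrist_torque": the same for the moment, N m; "opening": finger opening in m; "gripper_force": force on a finger pad.
Only numpy, scipy, OpenCV 4.12 (cv2) and the standard library are available. Lean on these libraries where they do the work, as an engineer would, in place of code of your own. Each camera call takes 0.05 s, during which the arm holds its last target. There are 200 camera calls.

## Working session

There is one attempt and no reset: what is moved stays moved. The work goes in short steps, Python scripts to look and compute and a tool call to move; the robot and the scene stay as the last step left them, time stands still between calls to the robot, and variables do not carry over. Pictures are saved under pics/ and viewed, at most 10 in all, crops included, and the job is handed in when it is done.

Besides the shell and the picture viewer there is one more tool, called after "Call:" as a command line: name --argument value ..., lists and objects as JSON in quotes. arm_command: Moves the arm, as the interface text tells. Its arguments: {"type":"object","properties":{"deltas":{"type":"array"},"gripper":{"type":"number"},"squeeze":{"type":"number"}},"required":["deltas"]}

```bash
mkdir -p pics; python3 - <<'E'
from plant import monitor, eyes
import cv2
for n in("scene","top"):
    im=eyes.read_camera(n); cv2.imwrite(f"pics/{n}0.png",im); cv2.imwrite(f"pics/{n}0v.png",cv2.resize(im,(800,600),interpolation=cv2.INTER_CUBIC)); print(n,eyes.camera_model(n))
print(monitor.read_state())
E
```

```text
scene {'fx': 462.3227492995376, 'fy': 462.3227492995376, 'cx': 252.71583345146394, 'cy': 193.0209468822408, 'rvec': array([ 0.38620717, -2.88078077,  0.91172558]), 'tvec': array([0.50819415, 0.17264072, 1.21240186])}
top {'fx': 438.9444016717647, 'fy': 438.9444016717647, 'cx': 250.9377167997557, 'cy': 192.29694478393571, 'rvec': array([ 2.1201631 , -2.13037735,  0.16300326]), 'tvec': array([0.0031658 , 0.5667244 , 1.08365957])}
{'t': 0.1, 'q': array([ 1.10861348e+00,  1.31083799e-01,  1.48917316e+00, -4.44326615e-05,
        1.52300429e+00, -8.54297874e-02]), 'dq': array([-1.59475854e-04, -2.71977454e-03, -2.49501252e-03, -7.10465990e-05,
        9.27151189e-05,  1.25464747e-03]), 'joint_torque': array([ 1.74012392e-03, -5.61342359e+01, -4.93095124e+01,  7.71402405e-02,
        2.90344778e-02, -7.16594536e-05]), 'tool_pos': array([0.22052133, 0.55744807, 0.21769193]), 'orientation': array([-5.88228421e-01, -3.08561485e+00,  2.54191226e-03]), 'force': array([ 0.25002877, -0.26765537, -0.20951582]), 'wrist_torque': array([ 0.0122338 , -0.03175147, -0.02453278]), 'gripper_force': 0.0, 'opening': 0.09301096404985291}
```

View pics/scene0v.png

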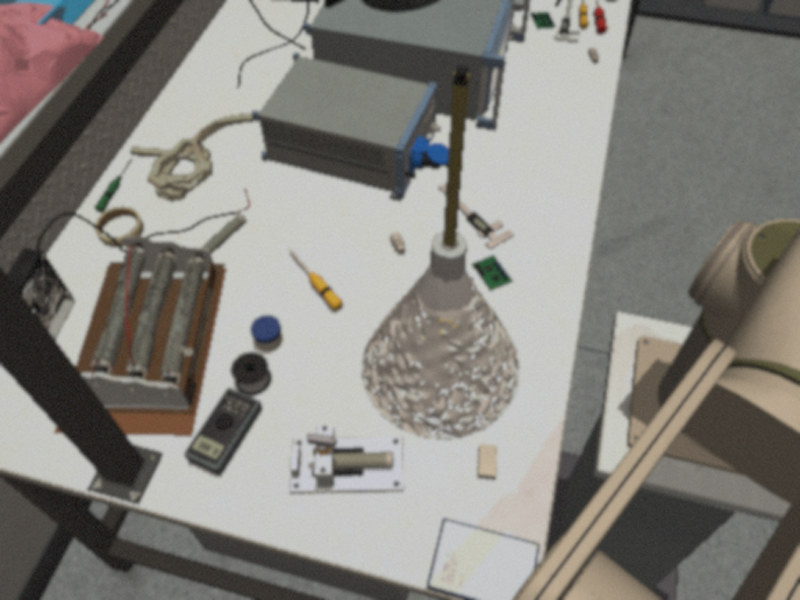

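View pics/top0v.png

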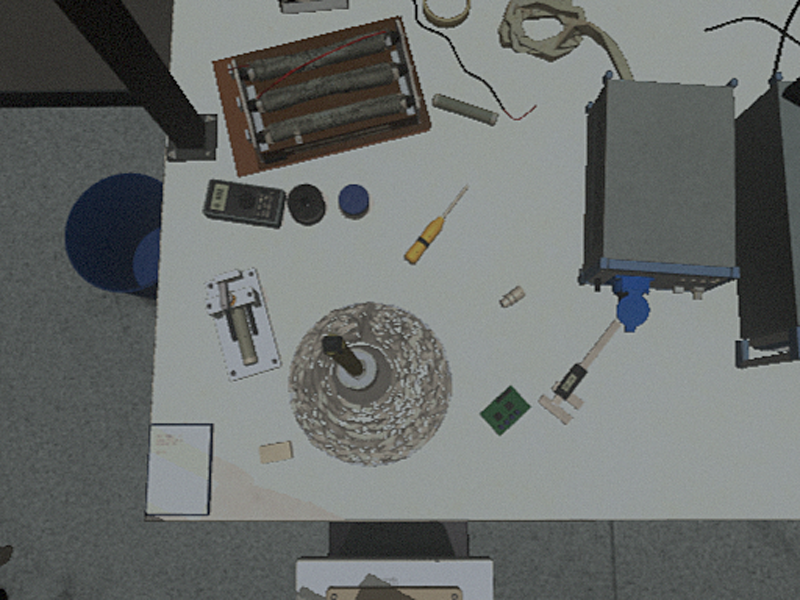

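The scene view shows the fixture at about (345,465), with the screw bar near (322,437). The top view shows it at about (243,325). A wire cone stands beside it at about (370,385) in the top view. I'll enlarge both fixture areas next.

```bash
cat > h.py <<'E'
import numpy as np, cv2
from plant import eyes, monitor
C={n:eyes.camera_model(n) for n in("scene","top")}
def K(n): c=C[n]; return np.array([[c['fx'],0,c['cx']],[0,c['fy'],c['cy']],[0,0,1.]])
def proj(n,P): return cv2.projectPoints(np.array(P,float).reshape(-1,1,3),C[n]['rvec'],C[n]['tvec'],K(n),None)[0][:,0]
def ray(n,uv):
    R=cv2.Rodrigues(C[n]['rvec'])[0]; o=-R.T@C[n]['tvec']; d=R.T@np.linalg.inv(K(n))@np.array([*uv,1.]); return o,d
def onz(n,uv,z): o,d=ray(n,uv); return o+d*(z-o[2])/d[2]
def tri(a,b):
    P=[K(n)@np.c_[cv2.Rodrigues(C[n]['rvec'])[0],C[n]['tvec']] for n in("scene","top")]
    X=cv2.triangulatePoints(P[0],P[1],np.array(a,float).reshape(2,1),np.array(b,float).reshape(2,1)).ravel(); return X[:3]/X[3]
E
python3 - <<'E'
from h import *
s=cv2.imread("pics/scene0.png");t=cv2.imread("pics/top0.png")
a=cv2.resize(s[265:325,175:275],(800,480),interpolation=cv2.INTER_CUBIC)
b=cv2.resize(t[165:250,120:190],(494,600),interpolation=cv2.INTER_CUBIC)
cv2.imwrite("pics/sc.png",a);cv2.imwrite("pics/tc.png",b)
for n in C: print(n,proj(n,[[.22052,.55745,.21769],[0,0,0]]).round(1),ray(n,(256,192))[0].round(3))
for p in [(243,325),(370,385),(275,452)]: print(p,onz("top",(p[0]*.64,p[1]*.64),0.0).round(3))
E
```

```text
scene [[339.6 459.9]
 [446.5 258.9]] [0.325 0.67  1.097]
top [[-17.  343.9]
 [252.2 421.9]] [ 0.376 -0.018  1.164]
(243, 325) [0.534 0.257 0.   ]
(370, 385) [0.431 0.039 0.   ]
(275, 452) [0.32  0.197 0.   ]
```

View pics/sc.png

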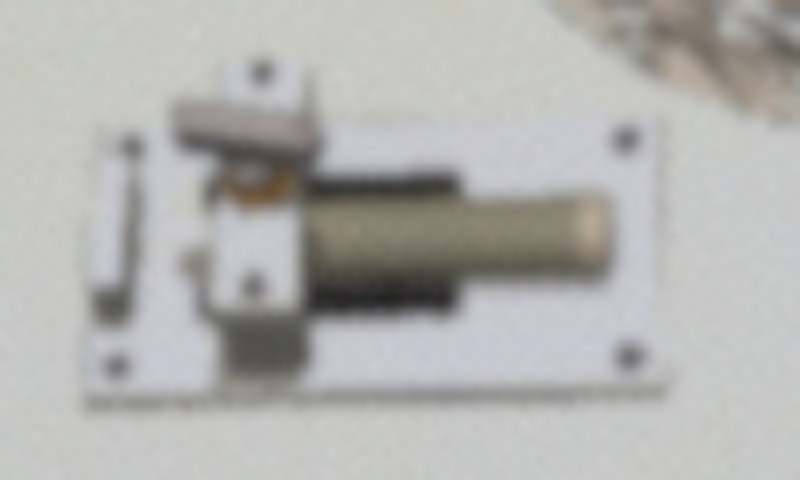

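View pics/tc.png

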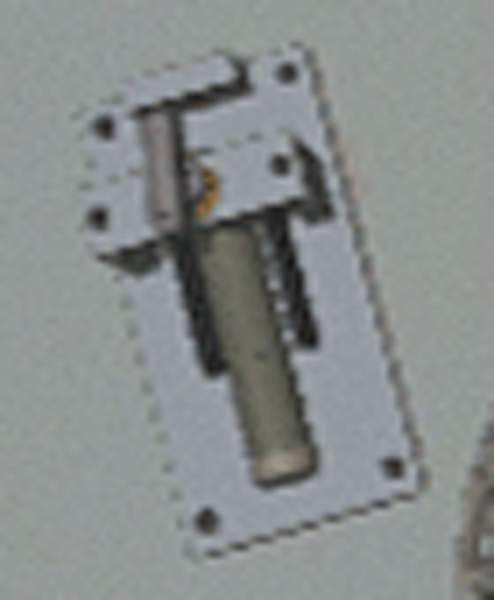

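The scene crop shows the plate bolts at (626,140), (629,356) and (116,366). The bridge bolts are at (261,71) and (253,286), the bar runs (175,120) to (320,140), and the tube end is near (605,232). In the top crop the plate bolts are at (207,520), (392,467), (104,126) and (287,73). The bridge bolts are at (280,165) and (97,217), and the bar runs (158,110) to (167,222), roughly along the bed.

```bash
cat >> h.py <<'E'
def S(x,y): return ((x+.5)/8-.5+175,(y+.5)/8-.5+265)
def T(x,y): return ((x+.5)/7.0571-.5+120,(y+.5)/7.0588-.5+165)
E
python3 - <<'E'
from h import *
for nm,a,b in [("nearR",(626,140),(392,467)),("nearL",(629,356),(207,520)),("farL",(116,366),(104,126)),("farR",(131,147),(287,73)),("brR",(261,71),(280,165)),("brL",(253,286),(97,217))]:
    X=tri(S(*a),T(*b)); z=.069 if nm[0]=='b' else .0115
    print(nm,(X*1e3).round(1),(onz("scene",S(*a),z)*1e3).round(1),(onz("top",T(*b),z)*1e3).round(1))
s=cv2.imread("pics/scene0.png");t=cv2.imread("pics/top0.png")
# bar: rough mask by colour similar to bar centre
for n,im,c in(("scene",s,S(245,123)),("top",t,T(161,170))):
    u,v=map(round,c); ref=im[v-0:v+1,u-1:u+2].reshape(-1,3).mean(0); print(n,ref,"bg",im[v+5,u+8])
    m=(np.abs(cv2.GaussianBlur(im,(3,3),0).astype(float)-ref).max(2)<16).astype(np.uint8)
    k,l,st,ce=cv2.connectedComponentsWithStats(m); i=l[v,u]; print(st[i],ce[i])
    cs=cv2.findContours((l==i).astype(np.uint8),0,1)[0]; r=cv2.minAreaRect(cs[0]); print(r); bx=cv2.boxPoints(r)
    print([(onz(n,p,.109)*1e3).round(0) for p in bx])
    print("c",(onz(n,ce[i],.109)*1e3).round(1))
E
```

```text
nearR [471.4 201.   11.3] [471.2 201.   11.5] [471.7 200.9  11.5]
nearL [451.7 269.4  11.8] [451.3 269.2  11.5] [452.3 269.5  11.5]
farL [601.5 313.9  12.8] [601.7 313.4  11.5] [601.9 314.3  11.5]
farR [621.7 244.7  12.6] [621.9 244.3  11.5] [622.  245.   11.5]
brR [576.1 233.3  69.4] [576.5 233.1  69. ] [575.9 233.3  69. ]
brL [556.9 298.8  68.9] [556.6 298.8  69. ] [557.3 298.8  69. ]
scene [146.66666667 147.66666667 156.        ] bg [91 90 92]
[196 278  20   8  58] [206.01724138 279.77586207]
((206.1631622314453, 279.85015869140625), (19.416486740112305, 6.4378275871276855), 11.88865852355957)
[array([586., 275., 109.]), array([588., 259., 109.]), array([542., 257., 109.]), array([540., 273., 109.])]
c [564.1 266.  109. ]
top [116.33333333 117.33333333 118.        ] bg [149 142 137]
[138 180   7  19  61] [141.73770492 188.68852459]
((141.7533721923828, 188.6023406982422), (18.247459411621094, 4.750132083892822), 79.99201965332031)
[array([589., 278., 109.]), array([591., 266., 109.]), array([546., 257., 109.]), array([544., 268., 109.])]
c [567.  267.2 109. ]
```

Call:
arm_command --deltas '[[[2,-2.7,0,0,0,3.8],[2,-2.7,0,0,0,3.8],[2,-2.7,0,0,0,3.8],[2,-2.7,0,0,0,3.8],[2,-2.7,0,0,0,3.8],[2,-2.7,0,0,0,3.8],[2,-2.7,0,0,0,3.8],[2,-2.7,0,0,0,3.8],[2,-2.7,0,0,0,3.8],[2,-2.7,0,0,0,3.8],[0,0,0,0,0,0]]]' --gripper -1 --squeeze 20

```text
t: 1.02
tool_pos: [0.4234, 0.2835, 0.2182]
orientation: [-0.449, 3.109, -0.004]
force: [-0.1, -0.5, 0.1]
opening: 0.0243
gripper_force: 0.0
```

```bash
cat >> h.py <<'E'
yaw=np.deg2rad(16.36); O=np.array([.5495,.2611,0]); Rf=np.array([[np.cos(yaw),np.sin(yaw),0],[-np.sin(yaw),np.cos(yaw),0],[0,0,1]])
def fx(P): return Rf@(np.array(P)-O)
def fw(p): return O+Rf.T@np.array(p)
def st():
    s=monitor.read_state(); from scipy.spatial.transform import Rotation as R
    m=R.from_rotvec(s['orientation']).as_matrix()
    print('t',round(s['t'],2),'p',(s['tool_pos']*1e3).round(1),'fix',(fx(s['tool_pos'])*1e3).round(1),'yawY',round(np.rad2deg(np.arctan2(m[1,1],m[0,1])),2),'zax',m[:,2].round(3),'F',s['force'].round(2),'Tq',s['wrist_torque'].round(4),'op',round(s['opening']*1e3,1),'gf',s['gripper_force'],'q6',round(s['q'][5],2)); return s
E
python3 - <<'E'
from h import *
st()
mm=lambda X:(np.array(X)*1e3).round(0)
f=.64
print("apex ring",mm(tri((448*f,245*f),(357*f,368*f))),"tip",mm(tri((460*f,75*f),(333*f,343*f))))
print("cone rim left in top",mm(onz("top",(290*f,385*f),0)),"bottom scene",mm(onz("scene",(440*f,438*f),0)), "scene L", mm(onz("scene",(363*f,370*f),0)), "scene R", mm(onz("scene",(520*f,370*f),0)))
print("tube near end fixture", (fx(onz("top",T(287,482),.014))*1e3).round(1),(fx(onz("scene",S(611,238),.022))*1e3).round(1))
s=cv2.imread("pics/scene0.png")[270:295,190:220];t=cv2.imread("pics/top0.png")[175:205,132:152]
cv2.imwrite("pics/bars.png",np.hstack([cv2.resize(s,(440,367),interpolation=cv2.INTER_CUBIC),cv2.resize(cv2.copyMakeBorder(t,0,0,0,0,0),(245,367),interpolation=cv2.INTER_CUBIC)]))
for P in ([.42,.287,.218],): print(proj("scene",P),proj("top",P))
E
```

```text
t 1.02 p [423.4 283.5 218.2] fix [-114.7   57.   218.2] yawY 106.43 zax [ 0.001 -0.002 -1.   ] F [-0.12 -0.48  0.11] Tq [ 0.08   -0.0407 -0.0511] op 24.3 gf 0.0 q6 -1.37
apex ring [436.  39. 328.] tip [436.  39. 610.]
cone rim left in top [431. 174.   0.] bottom scene [403. 172.   0.] scene L [562.  83.   0.] scene R [299.  12.   0.]
tube near end fixture [-86.1   2.8  14. ] [-87.    1.6  22. ]
[[264.25565602 283.42521018]] [[116.65635854 247.02521246]]
```

View pics/bars.png

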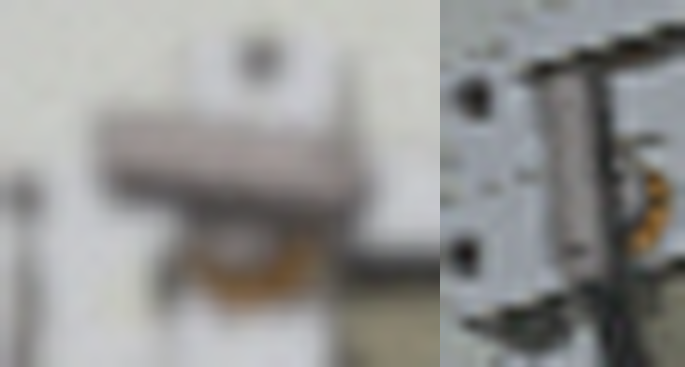

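The cone's axis is at (436,39) mm and its base radius is about 135 mm, so I'll keep the gripper body turned away from it. The bar's yaw is about 8°.

Call:
arm_command --deltas '[[[0.3,-0.8,0,0,0,5],[0.3,-0.8,0,0,0,5],[0.3,-0.8,0,0,0,5],[0.3,-0.8,0,0,0,5],[0.3,-0.8,-2,0,0,5],[0.3,-0.8,-2,0,0,5],[0,0,-2,0,0,0],[0,0,-2,0,0,0],[0,0,0,0,0,0],[0,0,0,0,0,0],[0,0,0,0,0,0]]]'

```text
t: 1.93
tool_pos: [0.439, 0.2403, 0.1396]
orientation: [-1.238, 2.887, 0.0]
force: [0.8, -0.6, 0.7]
opening: 0.0005
gripper_force: 0.0
```

```bash
python3 -c "
from h import *
st()"
```

```text
t 1.93 p [439.  240.3 139.6] fix [-111.9   11.2  139.6] yawY 136.41 zax [ 0.001  0.    -1.   ] F [ 0.79 -0.58  0.68] Tq [ 0.0663  0.009  -0.0459] op 0.5 gf 0.0 q6 -1.98
```

Call:
arm_command --deltas '[[[0,0,-2,0,0,0],[0,0,-2,0,0,0],[0,0,-2,0,0,0],[0,0,-2,0,0,0],[0,0,-1.5,0,0,0],[0,0,-1,0,0,0],[0,0,-1,0,0,0],[0,0,-0.5,0,0,0],[0,0,0,0,0,0],[0,0,0,0,0,0],[0,0,0,0,0,0]]]'

```text
t: 2.85
tool_pos: [0.4396, 0.2403, 0.0197]
orientation: [-1.237, 2.886, -0.0]
force: [-0.0, -1.0, -0.2]
opening: 0.0001
gripper_force: 0.0
```

```bash
python3 - <<'E'
from h import *
st()
a=eyes.read_camera("scene")[250:330,170:290];b=eyes.read_camera("top")[160:260,110:190]
cv2.imwrite("pics/p1.png",np.hstack([cv2.resize(a,(420,280),interpolation=2),cv2.resize(b,(224,280),interpolation=2)]))
E
```

```text
t 2.85 p [439.6 240.3  19.7] fix [-111.4   11.    19.7] yawY 136.41 zax [ 0.001  0.001 -1.   ] F [-0.03 -0.97 -0.17] Tq [ 0.0862 -0.0043 -0.0016] op 0.1 gf 0.0 q6 -1.98
```

View pics/p1.png

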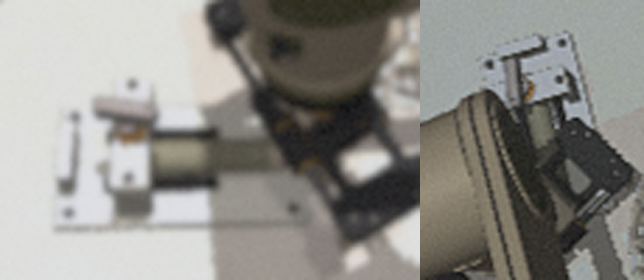

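The gripper is behind the tube end, clear of the cone and the bar. Pushing along the bed.

Call:
arm_command --deltas '[[[0.19,0.056,0,0,0,0],[0.19,0.056,0,0,0,0],[0.19,0.056,0,0,0,0],[0.19,0.056,0,0,0,0],[0.19,0.056,0,0,0,0],[0.19,0.056,0,0,0,0],[0.19,0.056,0,0,0,0],[0.19,0.056,0,0,0,0],[0.19,0.056,0,0,0,0],[0.19,0.056,0,0,0,0],[0.19,0.056,0,0,0,0],[0.19,0.056,0,0,0,0]]]'

```text
t: 3.95
tool_pos: [0.4617, 0.2467, 0.0186]
orientation: [1.238, -2.887, -0.0]
force: [-0.8, 0.1, 0.9]
opening: 0.0006
gripper_force: 0.6
```

```bash
python3 -c "
from h import *
st()"
```

```text
t 3.95 p [461.7 246.7  18.6] fix [-88.3  10.9  18.6] yawY 136.41 zax [-0. -0. -1.] F [-0.76  0.07  0.94] Tq [ 0.063   0.2268 -0.044 ] op 0.6 gf 0.5621266247044332 q6 -1.99
```

Call:
arm_command --deltas '[[[0.096,0.028,0,0,0,0],[0.096,0.028,0,0,0,0],[0.096,0.028,0,0,0,0],[0.096,0.028,0,0,0,0],[0.096,0.028,0,0,0,0],[0.096,0.028,0,0,0,0],[0.096,0.028,0,0,0,0],[0.096,0.028,0,0,0,0],[0.096,0.028,0,0,0,0],[0.096,0.028,0,0,0,0]]]'

```text
t: 4.78
tool_pos: [0.4712, 0.2495, 0.0186]
orientation: [-1.238, 2.887, -0.0]
force: [-0.3, 0.1, -0.1]
opening: 0.0004
gripper_force: 0.5
```

```bash
python3 - <<'E'
from h import *
st()
a=eyes.read_camera("scene")[260:320,170:270]
cv2.imwrite("pics/p2.png",cv2.resize(a,(800,480),interpolation=2))
E
```

```text
t 4.78 p [471.2 249.5  18.6] fix [-78.4  10.9  18.6] yawY 136.41 zax [ 0.  0. -1.] F [-0.25  0.09 -0.12] Tq [ 0.0618  0.1844 -0.0143] op 0.4 gf 0.5115820415039707 q6 -1.99
```

View pics/p2.png

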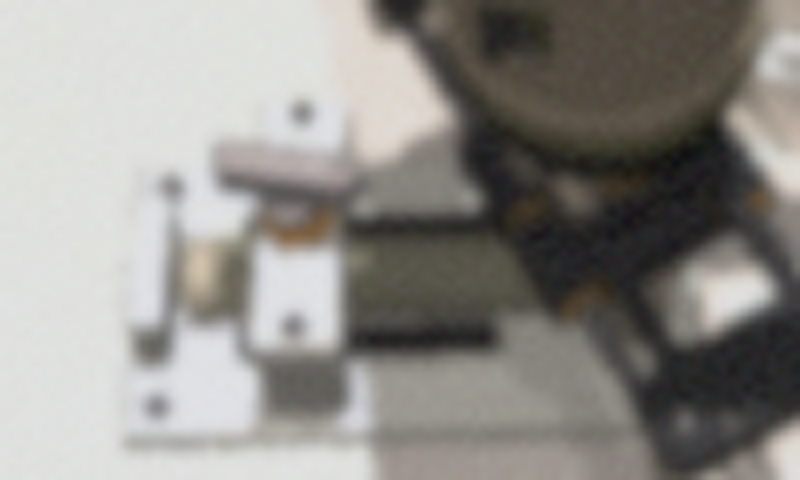

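The tube's far end shows at (185,280), close to the stop face at about (170,280). I'll creep the rest of the way.

Call:
arm_command --deltas '[[[0.048,0.014,0,0,0,0],[0.048,0.014,0,0,0,0],[0.048,0.014,0,0,0,0],[0.048,0.014,0,0,0,0],[0.048,0.014,0,0,0,0],[0.048,0.014,0,0,0,0]]]'

```text
t: 5.33
tool_pos: [0.4741, 0.2503, 0.0186]
orientation: [-1.238, 2.887, 0.0]
force: [-0.7, -0.0, 1.4]
opening: 0.0008
gripper_force: 0.5
```

```bash
python3 -c "
from h import *
st()"
```

```text
t 5.33 p [474.1 250.3  18.6] fix [-75.4  10.9  18.6] yawY 136.41 zax [ 0.  0. -1.] F [-0.74 -0.03  1.36] Tq [ 0.011   0.1883 -0.011 ] op 0.8 gf 0.5076189916280782 q6 -1.99
```

Call:
arm_command --deltas '[[[0.029,0.008,0,0,0,0],[0.029,0.008,0,0,0,0],[0.029,0.008,0,0,0,0],[0.029,0.008,0,0,0,0]]]'

```text
t: 5.67
tool_pos: [0.4747, 0.2505, 0.0185]
orientation: [1.237, -2.886, -0.0]
force: [-5.1, -0.5, 3.2]
opening: 0.0003
gripper_force: 2.5
```

```bash
python3 -c "
from h import *
st()"
```

```text
t 5.67 p [474.7 250.5  18.5] fix [-74.8  10.9  18.5] yawY 136.41 zax [-0.001 -0.    -1.   ] F [-5.14 -0.52  3.2 ] Tq [-0.2032  0.8192 -0.0147] op 0.3 gf 2.4959438050427707 q6 -1.99
```

Call:
arm_command --deltas '[[[0.029,0.008,0,0,0,0],[0.029,0.008,0,0,0,0],[0,0,0,0,0,0],[0,0,0,0,0,0]]]'

```text
t: 6.0
tool_pos: [0.4748, 0.2505, 0.0184]
orientation: [1.237, -2.886, -0.0]
force: [-7.9, -1.1, 5.4]
opening: 0.0006
gripper_force: 3.5
```

```bash
python3 -c "
from h import *
st()"
```

```text
t 6.0 p [474.8 250.5  18.4] fix [-74.6  10.9  18.4] yawY 136.41 zax [-0.002 -0.001 -1.   ] F [-7.95 -1.14  5.41] Tq [-0.2062  1.0371 -0.0165] op 0.6 gf 3.4956582204904407 q6 -1.99
```

Call:
arm_command --deltas '[[[-0.5,-0.14,0,0,0,0],[-1,-0.28,0,0,0,0],[-1,-0.28,0,0,0,0],[0,0,1,0,0,0],[0,0,2,0,0,0],[0,0,3,0,0,0],[0,0,3,0,0,0],[0,0,3,0,0,0],[0,0,3,0,0,0],[0,0,2,0,0,0],[0,0,0,0,0,0],[0,0,0,0,0,0]]]'

```text
t: 7.0
tool_pos: [0.4524, 0.2444, 0.1913]
orientation: [-1.236, 2.883, -0.0]
force: [0.1, -0.3, 0.1]
opening: 0.0006
gripper_force: 0.0
```

Call:
arm_command --deltas '[[[1.4,0.3,0,0,0,-4.5],[1.4,0.3,0,0,0,-4.5],[1.4,0.3,0,0,0,-4.5],[1.4,0.3,0,0,0,-4.5],[1.4,0.3,0,0,0,-4.5],[1.4,0.3,0,0,0,-4.5],[1.4,0.3,0,0,0,-4.5],[1.4,0.3,0,0,0,-4.5],[0.5,0,0,0,0,-2],[0,0,0,0,0,0],[0,0,0,0,0,0],[0,0,0,0,0,0]]]' --gripper -0.2

```text
t: 8.0
tool_pos: [0.567, 0.2676, 0.1876]
orientation: [0.233, -3.131, 0.001]
force: [-0.5, -0.7, 0.4]
opening: 0.0371
gripper_force: 0.0
```

```bash
python3 -c "
from h import *
st()"
```

```text
t 8.0 p [567.  267.6 187.6] fix [ 18.6   1.3 187.6] yawY 98.5 zax [-0.002 -0.001 -1.   ] F [-0.51 -0.65  0.38] Tq [0.0193 0.0148 0.0108] op 37.1 gf 0.0 q6 -1.36
```

Call:
arm_command --deltas '[[[0,-0.14,-1,0,0,0],[0,0,-1.5,0,0,0],[0,0,-1.5,0,0,0],[0,0,-1.5,0,0,0],[0,0,-1,0,0,0],[0,0,-1,0,0,0],[0,0,-1,0,0,0],[0,0,-0.5,0,0,0],[0,0,-0.5,0,0,0],[0,0,0,0,0,0],[0,0,0,0,0,0]]]'

```text
t: 8.92
tool_pos: [0.5679, 0.2664, 0.0938]
orientation: [-0.23, 3.133, 0.0]
force: [-0.9, 1.2, 0.1]
opening: 0.037
gripper_force: 0.0
```

```bash
python3 - <<'E'
from h import *
st()
a=eyes.read_camera("scene")[240:320,170:270]
b=eyes.read_camera("top")[160:240,110:190]
cv2.imwrite("pics/p3.png",np.hstack([cv2.resize(a,(400,320),interpolation=2),cv2.resize(b,(320,320),interpolation=2)]))
E
```

```text
t 8.92 p [567.9 266.4  93.8] fix [19.2 -0.1 93.8] yawY 98.41 zax [ 0.  0. -1.] F [-0.91  1.19  0.09] Tq [ 0.0111 -0.0109 -0.0347] op 37.0 gf 0.0 q6 -1.36
```

View pics/p3.png

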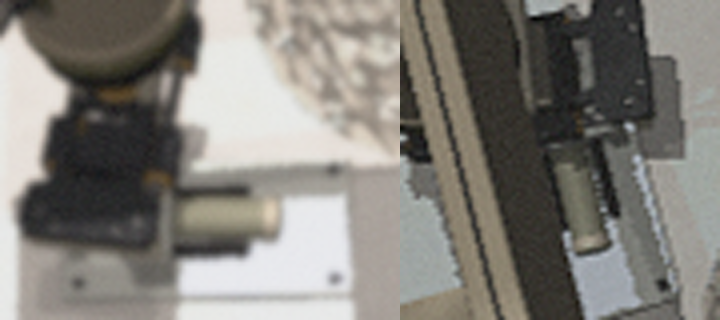

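The gripper straddles the bar; the bar itself is hidden under it, and the tube is still seated. Closing gently.

Call:
arm_command --deltas '[[[-0.1,0,-0.1,0,0,0],[0,0,0,0,0,0],[0,0,0,0,0,0],[0,0,0,0,0,0],[0,0,0,0,0,0],[0,0,0,0,0,0],[0,0,0,0,0,0],[0,0,0,0,0,0]]]' --gripper -1 --squeeze 15

```text
t: 9.68
tool_pos: [0.5669, 0.2662, 0.0928]
orientation: [-0.23, 3.133, -0.0]
force: [1.0, -2.0, 2.1]
opening: 0.0119
gripper_force: 15.0
```

```bash
python3 - <<'E'
from h import *
st()
E
```

```text
t 9.68 p [566.9 266.2  92.8] fix [18.1 -0.1 92.8] yawY 98.4 zax [ 0. -0. -1.] F [ 1.   -1.96  2.09] Tq [-0.3304 -0.0061 -0.0019] op 11.9 gf 14.989867955446243 q6 -1.36
```

Call:
arm_command --deltas '[[[0,0,-0.013,0,0,-3],[0,0,-0.013,0,0,-3],[0,0,-0.013,0,0,-3],[0,0,-0.013,0,0,-3],[0,0,-0.013,0,0,-3],[0,0,0,0,0,0]]]' --squeeze 25

```text
t: 10.18
tool_pos: [0.5669, 0.266, 0.0921]
orientation: [0.185, 3.136, -0.001]
force: [0.1, -2.7, 1.1]
opening: 0.0121
gripper_force: 25.0
```

```bash
cat >> h.py <<'E'
def tq(n=8):
    s=st(); L=[s]
    for _ in range(n): eyes.read_camera("top"); L.append(monitor.read_state())
    W=np.array([x['wrist_torque'] for x in L]); F=np.array([x['force'] for x in L])
    print('mean tq',W.mean(0).round(4),'sd',W.std(0).round(4),'F',F.mean(0).round(1)); st()
E
python3 - <<'E'
from h import *
tq()
E
```

```text
t 10.18 p [566.9 266.   92.1] fix [18.1 -0.2 92.1] yawY 83.26 zax [ 0. -0. -1.] F [ 0.06 -2.71  1.07] Tq [-0.4966 -0.0512  0.0027] op 12.1 gf 24.990354180336 q6 -1.1
mean tq [-0.691  -0.039  -0.0144] sd [0.1142 0.038  0.0237] F [ 0.5 -3.8  2.4]
t 10.58 p [566.9 266.1  92.1] fix [18.1 -0.1 92.1] yawY 83.44 zax [ 0. -0. -1.] F [ 0.81 -5.08  2.95] Tq [-0.8912 -0.0306 -0.0531] op 11.8 gf 24.9910506606102 q6 -1.1
```

Call:
arm_command --deltas '[[[0,-0.03,-0.013,0,0,-3],[0,0,-0.013,0,0,-3],[0,0,-0.013,0,0,-3]]]'

```text
t: 10.83
tool_pos: [0.5669, 0.266, 0.0918]
orientation: [0.429, 3.112, -0.0]
force: [0.8, -3.7, 3.0]
opening: 0.0116
gripper_force: 25.0
```

```bash
cat >> h.py <<'E'
def tq(n=6):
    s=st(); L=[s]
    for _ in range(n): eyes.read_camera("top"); L.append(monitor.read_state())
    W=np.array([x['wrist_torque'] for x in L]); F=np.array([x['force'] for x in L])
    print('tz',W[:,2].round(3),'mean',W.mean(0).round(3),'j6',[round(x['joint_torque'][5],4) for x in L],'F',F.mean(0).round(1)); st()
E
python3 - <<'E'
from h import *
tq()
E
```

```text
t 10.83 p [566.9 266.   91.8] fix [18.1 -0.2 91.8] yawY 74.29 zax [ 0. -0. -1.] F [ 0.79 -3.67  2.99] Tq [-0.7901 -0.1253  0.0019] op 11.6 gf 24.992276430130005 q6 -0.94
tz [ 0.002  0.032 -0.084 -0.033 -0.07   0.001 -0.05 ] mean [-0.787 -0.143 -0.029] j6 [np.float64(-1.3293), np.float64(-1.0279), np.float64(1.1548), np.float64(0.5408), np.float64(0.1612), np.float64(0.0105), np.float64(-0.0364)] F [ 0.9 -4.5  3.2]
t 11.13 p [566.9 266.   91.7] fix [18.1 -0.2 91.7] yawY 74.5 zax [ 0. -0. -1.] F [ 1.15 -4.33  3.61] Tq [-0.82   -0.1591 -0.0505] op 11.5 gf 24.99027281999588 q6 -0.94
```

Call:
arm_command --deltas '[[[0,0,-0.009,0,0,-2],[0,0,-0.009,0,0,-2],[0,0,-0.009,0,0,-2],[0,0,-0.009,0,0,-2],[0,0,-0.009,0,0,-2],[0,0,0,0,0,0],[0,0,0,0,0,0],[0,0,0,0,0,0]]]'

```text
t: 11.8
tool_pos: [0.5669, 0.2659, 0.0913]
orientation: [0.694, 3.064, -0.0]
force: [1.3, -5.3, 4.3]
opening: 0.0117
gripper_force: 25.0
```

```bash
python3 - <<'E'
from h import *
tq()
E
```

```text
t 11.8 p [566.9 265.9  91.3] fix [18.  -0.3 91.3] yawY 64.47 zax [ 0. -0. -1.] F [ 1.25 -5.26  4.35] Tq [-0.8958 -0.0229 -0.0721] op 11.7 gf 24.990160167217255 q6 -0.77
tz [-0.072 -0.065 -0.036 -0.008 -0.044  0.006 -0.032] mean [-0.9   -0.085 -0.036] j6 [np.float64(-0.013), np.float64(-0.0259), np.float64(-0.0287), np.float64(-0.0294), np.float64(-0.0294), np.float64(-0.0295), np.float64(-0.0295)] F [ 0.4 -5.   3.8]
t 12.1 p [566.9 265.9  91.3] fix [18.  -0.3 91.3] yawY 64.47 zax [ 0. -0. -1.] F [-0.13 -4.21  3.4 ] Tq [-0.909  -0.0423 -0.0324] op 11.7 gf 24.990136921405792 q6 -0.77
```

Call:
arm_command --deltas '[[[0,0,-0.009,0,0,-2],[0,0,-0.009,0,0,-2],[0,0,-0.009,0,0,-2],[0,0,-0.009,0,0,-2],[0,0,-0.009,0,0,-2],[0,0,0,0,0,0],[0,0,0,0,0,0],[0,0,0,0,0,0]]]'

```text
t: 12.77
tool_pos: [0.5668, 0.2659, 0.0908]
orientation: [0.958, 2.992, -0.0]
force: [-0.8, -5.2, 4.2]
opening: 0.0116
gripper_force: 25.0
```

```bash
python3 - <<'E'
from h import *
tq()
E
```

```text
t 12.77 p [566.8 265.9  90.8] fix [17.9 -0.3 90.8] yawY 54.47 zax [ 0. -0. -1.] F [-0.76 -5.22  4.24] Tq [-0.9677 -0.0174 -0.0334] op 11.6 gf 24.990160167217255 q6 -0.59
tz [-0.033 -0.052 -0.054 -0.019  0.016 -0.031 -0.033] mean [-0.975 -0.013 -0.029] j6 [np.float64(-0.0138), np.float64(-0.0267), np.float64(-0.0295), np.float64(-0.0301), np.float64(-0.0302), np.float64(-0.0304), np.float64(-0.0303)] F [-0.2 -5.3  4.3]
t 13.07 p [566.8 265.8  90.8] fix [18.  -0.4 90.8] yawY 54.47 zax [ 0. -0. -1.] F [-0.09 -5.25  4.39] Tq [-0.9611 -0.0457 -0.0325] op 11.7 gf 24.990260303020477 q6 -0.59
```

Call:
arm_command --deltas '[[[0,-0.02,-0.009,0,0,-2],[0,0,-0.009,0,0,-2],[0,0,-0.009,0,0,-2],[0,0,-0.009,0,0,-2],[0,0,-0.009,0,0,-2],[0,0,0,0,0,0],[0,0,0,0,0,0],[0,0,0,0,0,0]]]'

```text
t: 13.73
tool_pos: [0.5668, 0.2657, 0.0904]
orientation: [1.214, 2.897, -0.0]
force: [-1.1, -5.5, 4.8]
opening: 0.0116
gripper_force: 25.0
```

```bash
python3 - <<'E'
from h import *
tq()
E
```

```text
t 13.73 p [566.8 265.7  90.4] fix [17.9 -0.4 90.4] yawY 44.52 zax [-0. -0. -1.] F [-1.1  -5.45  4.82] Tq [-0.9219  0.0734 -0.0395] op 11.6 gf 24.990260303020477 q6 -0.42
tz [-0.04   0.055 -0.065 -0.043 -0.012 -0.041 -0.034] mean [-0.955  0.05  -0.025] j6 [np.float64(-0.0121), np.float64(-0.0273), np.float64(-0.0304), np.float64(-0.0312), np.float64(-0.0313), np.float64(-0.0312), np.float64(-0.0314)] F [-0.2 -5.2  4.2]
t 14.03 p [566.8 265.8  90.4] fix [17.9 -0.4 90.4] yawY 44.52 zax [ 0. -0. -1.] F [-0.73 -5.55  4.74] Tq [-0.978   0.0799 -0.0342] op 11.6 gf 24.990203082561493 q6 -0.42
```

Call:
arm_command --deltas '[[[0,0,-0.009,0,0,-2],[0,0,-0.009,0,0,-2],[0,0,-0.009,0,0,-2],[0,0,-0.009,0,0,-2],[0,0,0,0,0,0],[0,0,0,0,0,0],[0,0,0,0,0,0]]]'

```text
t: 14.62
tool_pos: [0.5667, 0.2657, 0.09]
orientation: [-1.414, -2.806, 0.0]
force: [-0.8, -5.3, 4.1]
opening: 0.0119
gripper_force: 25.0
```

```bash
python3 - <<'E'
from h import *
tq()
E
```

```text
t 14.62 p [566.7 265.7  90. ] fix [17.8 -0.4 90. ] yawY 36.52 zax [-0. -0. -1.] F [-0.77 -5.35  4.15] Tq [-0.9959  0.0722  0.0052] op 11.9 gf 24.990324676036835 q6 -0.28
tz [ 0.005 -0.053  0.006 -0.02  -0.034 -0.027 -0.028] mean [-0.984  0.094 -0.022] j6 [np.float64(-0.0158), np.float64(-0.0285), np.float64(-0.0314), np.float64(-0.0321), np.float64(-0.0322), np.float64(-0.0323), np.float64(-0.0322)] F [ 0.  -5.5  4.6]
t 14.92 p [566.7 265.7  90. ] fix [17.8 -0.4 90. ] yawY 36.52 zax [-0. -0. -1.] F [ 0.73 -5.14  5.39] Tq [-0.9736  0.0745 -0.0278] op 11.8 gf 24.990370273590088 q6 -0.28
```

Call:
arm_command --deltas '[[[0,0,-0.009,0,0,-2],[0,0,-0.009,0,0,-2],[0,0,-0.009,0,0,-2],[0,0,-0.009,0,0,-2],[0,0,-0.009,0,0,-2],[0,0,0,0,0,0],[0,0,0,0,0,0],[0,0,0,0,0,0]]]'

```text
t: 15.58
tool_pos: [0.5666, 0.2657, 0.0896]
orientation: [-1.653, -2.672, 0.001]
force: [-1.4, -5.8, 4.9]
opening: 0.012
gripper_force: 25.0
```

```bash
python3 - <<'E'
from h import *
tq(4)
E
```

```text
t 15.58 p [566.6 265.7  89.6] fix [17.7 -0.4 89.6] yawY 26.52 zax [-0. -0. -1.] F [-1.44 -5.83  4.89] Tq [-1.0231  0.1802  0.0245] op 12.0 gf 24.99055713415146 q6 -0.11
tz [ 0.024  0.009 -0.014 -0.001  0.032] mean [-1.039  0.191  0.01 ] j6 [np.float64(-0.0169), np.float64(-0.0296), np.float64(-0.0325), np.float64(-0.0332), np.float64(-0.0333)] F [-1.1 -5.8  5.1]
t 15.78 p [566.7 265.6  89.6] fix [17.7 -0.5 89.6] yawY 26.52 zax [-0. -0. -1.] F [-1.54 -5.85  4.99] Tq [-1.0641  0.1982  0.0322] op 11.7 gf 24.99053567647934 q6 -0.11
```

Call:
arm_command --deltas '[[[0,0,-0.009,0,0,-2],[0,0,-0.009,0,0,-2],[0,0,-0.009,0,0,-2],[0,0,-0.009,0,0,-2],[0,0,0,0,0,0],[0,0,0,0,0,0],[0,0,0,0,0,0]]]'

```text
t: 16.37
tool_pos: [0.5666, 0.2656, 0.0892]
orientation: [-1.835, -2.55, 0.001]
force: [-1.7, -5.6, 5.5]
opening: 0.0119
gripper_force: 25.0
```

```bash
python3 - <<'E'
from h import *
tq(4)
E
```

```text
t 16.37 p [566.6 265.6  89.2] fix [17.7 -0.5 89.2] yawY 18.52 zax [-0. -0. -1.] F [-1.74 -5.56  5.55] Tq [-1.0563  0.2092  0.0041] op 11.9 gf 24.990676939487457 q6 0.03
tz [ 0.004 -0.026 -0.043 -0.053 -0.041] mean [-1.043  0.257 -0.032] j6 [np.float64(-0.0178), np.float64(-0.0306), np.float64(-0.0335), np.float64(-0.034), np.float64(-0.0342)] F [-1.4 -5.9  5.2]
t 16.57 p [566.6 265.6  89.2] fix [17.7 -0.5 89.2] yawY 18.52 zax [-0. -0. -1.] F [-1.38 -5.2   4.95] Tq [-1.0203  0.2677 -0.0405] op 11.6 gf 24.990701973438263 q6 0.03
```

Call:
arm_command --deltas '[[[0,-0.01,-0.009,0,0,-2],[0,0,-0.009,0,0,-2],[0,0,-0.009,0,0,-2],[0,0,-0.009,0,0,-2],[0,0,-0.009,0,0,-2],[0,0,0,0,0,0],[0,0,0,0,0,0],[0,0,0,0,0,0]]]'

```text
t: 17.23
tool_pos: [0.5665, 0.2656, 0.0888]
orientation: [-2.05, -2.38, 0.001]
force: [-2.4, -5.1, 5.7]
opening: 0.0117
gripper_force: 25.0
```

```bash
python3 - <<'E'
from h import *
tq(4)
E
```

```text
t 17.23 p [566.5 265.6  88.8] fix [17.5 -0.5 88.8] yawY 8.52 zax [-0.001 -0.    -1.   ] F [-2.39 -5.12  5.73] Tq [-1.0351  0.3375 -0.0572] op 11.7 gf 24.990752041339874 q6 0.21
tz [-0.057 -0.074 -0.007 -0.034 -0.016] mean [-1.017  0.346 -0.038] j6 [np.float64(-0.0187), np.float64(-0.0315), np.float64(-0.0344), np.float64(-0.0349), np.float64(-0.035)] F [-2.1 -5.6  5.5]
t 17.43 p [566.5 265.6  88.8] fix [17.6 -0.5 88.8] yawY 8.52 zax [-0.001 -0.    -1.   ] F [-2.63 -5.83  5.98] Tq [-1.0076  0.3862 -0.0162] op 11.8 gf 24.990736842155457 q6 0.21
```

Call:
arm_command --deltas '[[[0,0,-0.009,0,0,-2],[0,0,-0.009,0,0,-2],[0,0,-0.009,0,0,-2],[0,0,-0.009,0,0,-2],[0,0,0,0,0,0],[0,0,0,0,0,0],[0,0,0,0,0,0]]]'

```text
t: 18.02
tool_pos: [0.5664, 0.2656, 0.0884]
orientation: [-2.211, -2.231, 0.001]
force: [-2.6, -5.9, 5.4]
opening: 0.0119
gripper_force: 25.0
```

```bash
python3 - <<'E'
from h import *
tq(4)
E
```

```text
t 18.02 p [566.4 265.6  88.4] fix [17.5 -0.4 88.4] yawY 0.52 zax [-0.001 -0.    -1.   ] F [-2.62 -5.91  5.41] Tq [-1.0579  0.4712 -0.1027] op 11.9 gf 24.990905821323395 q6 0.35
tz [-0.103 -0.072 -0.053 -0.09  -0.021] mean [-1.059  0.446 -0.068] j6 [np.float64(-0.0197), np.float64(-0.0324), np.float64(-0.0354), np.float64(-0.0359), np.float64(-0.036)] F [-2.1 -5.5  5.7]
t 18.22 p [566.4 265.6  88.4] fix [17.5 -0.5 88.4] yawY 0.52 zax [-0.001 -0.    -1.   ] F [-1.44 -6.17  5.81] Tq [-1.0626  0.4302 -0.0214] op 11.7 gf 24.990890622138977 q6 0.35
```

Call:
arm_command --deltas '[[[-0.01,-0.02,0.01,0,0,-2],[0,0,-0.009,0,0,-2],[0,0,-0.009,0,0,-2],[0,0,-0.009,0,0,-2],[0,0,-0.009,0,0,-2],[0,0,0,0,0,0],[0,0,0,0,0,0],[0,0,0,0,0,0]]]'

```text
t: 18.88
tool_pos: [0.5663, 0.2656, 0.088]
orientation: [-2.397, -2.031, 0.001]
force: [-1.9, -4.8, 4.6]
opening: 0.0117
gripper_force: 25.0
```

```bash
python3 - <<'E'
from h import *
tq(4)
E
```

```text
t 18.88 p [566.3 265.6  88. ] fix [17.4 -0.4 88. ] yawY -9.45 zax [-0.001 -0.    -1.   ] F [-1.88 -4.77  4.64] Tq [-0.8633  0.51   -0.0214] op 11.7 gf 24.99043643474579 q6 0.52
tz [-0.021  0.014 -0.015 -0.017 -0.07 ] mean [-0.872  0.469 -0.022] j6 [np.float64(-0.0296), np.float64(-0.034), np.float64(-0.0343), np.float64(-0.0342), np.float64(-0.0343)] F [-1.9 -4.5  5. ]
t 19.08 p [566.3 265.6  88. ] fix [17.4 -0.5 88. ] yawY -9.45 zax [-0.001 -0.    -1.   ] F [-2.06 -4.03  4.67] Tq [-0.8846  0.5176 -0.0701] op 11.8 gf 24.99049723148346 q6 0.52
```

Call:
arm_command --deltas '[[[0,0,-0.009,0,0,-2],[0,0,-0.009,0,0,-2],[0,0,-0.009,0,0,-2],[0,0,-0.009,0,0,-2],[0,0,0,0,0,0],[0,0,0,0,0,0],[0,0,0,0,0,0]]]'

```text
t: 19.67
tool_pos: [0.5663, 0.2656, 0.0876]
orientation: [-2.532, -1.858, 0.001]
force: [-1.9, -4.9, 4.9]
opening: 0.0116
gripper_force: 25.0
```

```bash
python3 - <<'E'
from h import *
tq(4)
E
```

```text
t 19.67 p [566.3 265.6  87.6] fix [17.3 -0.4 87.6] yawY -17.45 zax [-0.001 -0.    -1.   ] F [-1.88 -4.9   4.89] Tq [-0.8806  0.5273 -0.0702] op 11.6 gf 24.990603625774384 q6 0.66
tz [-0.07  -0.017 -0.047 -0.006 -0.078] mean [-0.878  0.558 -0.044] j6 [np.float64(-0.0196), np.float64(-0.032), np.float64(-0.0349), np.float64(-0.0355), np.float64(-0.0356)] F [-2.5 -4.5  5.4]
t 19.87 p [566.3 265.6  87.7] fix [17.4 -0.4 87.7] yawY -17.45 zax [-0.001 -0.    -1.   ] F [-2.01 -3.97  5.46] Tq [-0.916   0.5573 -0.0778] op 11.7 gf 24.990642070770264 q6 0.66
```

Call:
arm_command --deltas '[[[0,-0.01,-0.009,0,0,-2],[0,0,-0.009,0,0,-2],[0,0,-0.009,0,0,-2],[0,0,-0.009,0,0,-2],[0,0,-0.009,0,0,-2],[0,0,0,0,0,0],[0,0,0,0,0,0],[0,0,0,0,0,0]]]'

```text
t: 20.53
tool_pos: [0.5662, 0.2656, 0.0875]
orientation: [-2.685, -1.631, 0.001]
force: [-4.3, -5.5, 7.7]
opening: 0.0116
gripper_force: 25.0
```

```bash
python3 - <<'E'
from h import *
tq(4)
E
```

```text
t 20.53 p [566.2 265.6  87.5] fix [17.3 -0.4 87.5] yawY -27.44 zax [-0.001  0.    -1.   ] F [-4.28 -5.52  7.72] Tq [-0.8202  0.8542  0.0232] op 11.6 gf 24.994387328624725 q6 0.84
tz [ 0.023 -0.014  0.02   0.001  0.026] mean [-0.864  0.848  0.011] j6 [np.float64(0.0234), np.float64(0.0108), np.float64(0.008), np.float64(0.0074), np.float64(0.0073)] F [-4.5 -4.8  7.7]
t 20.73 p [566.2 265.6  87.5] fix [17.3 -0.4 87.5] yawY -27.44 zax [-0.001  0.    -1.   ] F [-5.02 -4.88  7.21] Tq [-0.846   0.8772  0.0257] op 11.6 gf 24.9944669008255 q6 0.84
```

Call:
arm_command --deltas '[[[0,0,-0.009,0,0,-2],[0,0,-0.009,0,0,-2],[0,0,-0.009,0,0,-2],[0,0,-0.009,0,0,-2],[0,0,0,0,0,0],[0,0,0,0,0,0],[0,0,0,0,0,0]]]'

```text
t: 21.32
tool_pos: [0.5661, 0.2657, 0.0874]
orientation: [-2.792, -1.44, 0.001]
force: [-5.3, -4.7, 9.0]
opening: 0.0117
gripper_force: 25.0
```

```bash
python3 - <<'E'
from h import *
tq(4)
E
```

```text
t 21.32 p [566.1 265.7  87.4] fix [17.2 -0.3 87.4] yawY -35.43 zax [-0.001  0.    -1.   ] F [-5.33 -4.74  8.95] Tq [-0.9014  1.0578  0.0737] op 11.7 gf 25.017796754837036 q6 0.97
tz [0.074 0.122 0.068 0.106 0.089] mean [-0.872  1.037  0.092] j6 [np.float64(0.1199), np.float64(0.1071), np.float64(0.1044), np.float64(0.1038), np.float64(0.1037)] F [-5.1 -5.   9.1]
t 21.52 p [566.1 265.6  87.4] fix [17.2 -0.3 87.4] yawY -35.44 zax [-0.001  0.    -1.   ] F [-5.2  -5.    8.73] Tq [-0.8634  1.0239  0.089 ] op 11.7 gf 25.017548203468323 q6 0.97
```

The torque rose 0.14 N m over about 11°, so the pad is bottomed firmly and is below the crush limit. Backing off 90°, from yaw −35.4° to +54.6°.

Call:
arm_command --deltas '[[[0,0,0.022,0,0,5],[0,0,0.022,0,0,5],[0,0,0.022,0,0,5],[0,0,0.022,0,0,5],[0,0,0.022,0,0,5],[0,0,0.022,0,0,5],[0,0,0.022,0,0,5],[0,0,0.022,0,0,5],[0,0,0.022,0,0,5],[0,0,0.022,0,0,5],[0,0,0.022,0,0,5],[0,0,0.022,0,0,5]]]'

```text
t: 22.52
tool_pos: [0.5666, 0.2656, 0.0895]
orientation: [-1.693, -2.646, -0.0]
force: [0.1, -4.1, 3.5]
opening: 0.0117
gripper_force: 25.0
```

Call:
arm_command --deltas '[[[0,0,0.022,0,0,5],[0,0,0.022,0,0,5],[0,0,0.022,0,0,5],[0,0,0.022,0,0,5],[0,0,0.022,0,0,5],[0,0,0.022,0,0,5],[0,0,0,0,0,0],[0,0,0,0,0,0],[0,0,0,0,0,0]]]'

```text
t: 23.27
tool_pos: [0.5669, 0.2658, 0.0909]
orientation: [0.963, 2.99, 0.001]
force: [1.5, -2.9, 1.6]
opening: 0.0116
gripper_force: 25.0
```

```bash
python3 - <<'E'
from h import *
tq(4)
E
```

```text
t 23.27 p [566.9 265.8  90.9] fix [18.  -0.4 90.9] yawY 54.3 zax [ 0.001  0.001 -1.   ] F [ 1.46 -2.88  1.56] Tq [-0.2998 -0.2404  0.0309] op 11.6 gf 24.992983639240265 q6 -0.59
tz [ 0.031 -0.015  0.017 -0.049  0.009] mean [-0.286 -0.23  -0.001] j6 [np.float64(-0.0871), np.float64(0.0029), np.float64(0.0261), np.float64(0.0262), np.float64(0.0196)] F [ 1.6 -1.5  2.4]
t 23.47 p [566.8 265.8  90.8] fix [17.9 -0.4 90.8] yawY 54.37 zax [ 0.  0. -1.] F [ 1.93 -0.49  2.01] Tq [-0.2451 -0.26    0.0087] op 11.8 gf 24.991108775138855 q6 -0.59
```

Call:
arm_command --deltas '[[[0,0,0,0,0,0],[0,0,0,0,0,0],[0,0,0,0,0,0],[0,0,0,0,0,0],[0,0,0,0,0,0],[0,0,0,0,0,0],[0,0,0,0,0,0]]]' --gripper -0.1

```text
t: 24.05
tool_pos: [0.5666, 0.2655, 0.0907]
orientation: [-0.96, -2.991, 0.0]
force: [-0.1, 0.4, -0.1]
opening: 0.0413
gripper_force: 0.0
```

Call:
arm_command --deltas '[[[0,0,1,0,0,0],[0,0,2,0,0,0],[0,0,3,0,0,0],[0,0,3,0,0,0],[0,0,3,0,0,0],[0,0,3,0,0,0],[-3,0,2,0,0,0],[-3,0,0,0,0,0],[-3,0,0,0,0,0],[-3,1,0,0,0,0],[-3,2,0,0,0,0],[-2,2,0,0,0,0]]]'

```text
t: 25.05
tool_pos: [0.3947, 0.3156, 0.2622]
orientation: [0.961, 2.99, 0.002]
force: [1.3, 0.5, 0.1]
opening: 0.0421
gripper_force: 0.0
```

Call:
arm_command --deltas '[[[-2,3,0,0,0,0],[-2,3,0,0,0,0],[-2,3,0,0,0,0],[-2,3,0,0,0,0],[0,3,0,0,0,0],[0,3,0,0,0,0],[0,3,0,0,0,0],[0,0,0,0,0,0],[0,0,0,0,0,0],[0,0,0,0,0,0]]]'

```text
t: 25.88
tool_pos: [0.3167, 0.5252, 0.2612]
orientation: [0.96, 2.991, -0.0]
force: [0.2, -0.2, 1.1]
opening: 0.0416
gripper_force: 0.0
```

```bash
python3 - <<'E'
from h import *
st()
a=eyes.read_camera("scene")[260:325,170:270]
b=eyes.read_camera("top")[160:250,115:190]
cv2.imwrite("pics/p4.png",np.hstack([cv2.resize(a,(492,320),interpolation=2),cv2.resize(b,(267,320),interpolation=2)]))
E
```

```text
t 25.88 p [316.7 525.2 261.2] fix [-149.   318.9  261.2] yawY 54.43 zax [ 0. -0. -1.] F [ 0.21 -0.22  1.06] Tq [0.0176 0.0568 0.0283] op 41.6 gf 0.0 q6 -0.01
```

View pics/p4.png

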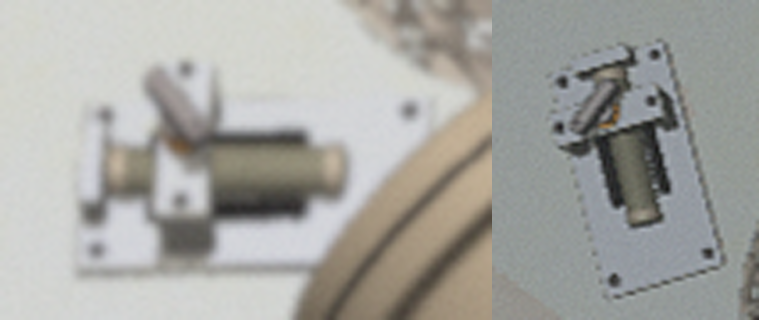

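The tube meets the stop (scene view, about (107,170)). The bar has turned to about −36° and the robot is clear, so I'm handing in.

```bash
python3 -c "
from plant import ticket
print(ticket.close_job())"
```

```text
the job is handed in; nothing more can be done
None
```

The tube is home against the end stop. The thumbscrew was turned down until its pad bottomed at about 0.14 N m above the free-turning torque (roughly 35–55 N, under the 80 N crush limit), then backed off 89.8°. I handed the job in at about 26 s; no verdict was returned.

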